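Stroke along the wagon's wheels

TASK

The axles of the long five-axle wagon, which lies wheels up in its sprung tray, have just been fitted: check that they run freely by stroking lightly with closed fingertips along the tops of one row of its wheels, from the drawbar end (brass loop) to the plain end, so that all five axles visibly turn one after the other in the direction of the stroke. Be gentle, so that the tray never bottoms on its base board, and do not pick up the wagon or push it out of its tray; leave the short wagon with its wheels and the other things on the bench alone, and finish with the hand clear.

Things in the scene. Friction and masses are not known exactly. Their poses are not given: they have to be found in the camera images.
- wagon_long: Long wooden wagon underframe, loose, wheels up in its tray. Origin under its deck's centre, z up, +x to the drawbar end (brass wire loop sticks out to x=151 mm, 30 high). Deck 226x90x14 mm. Five axles at x=80,40,0,-40,-80, z=34 mm, each with a 36 mm wheel, 14 wide, at y=+33 and y=-33: two rows, wheel tops at z=52. Beams (|y| 10 to 22, top z=42) between the rows. 0.3 kg.
- long_drawbar (a point): The drawbar end of the long wagon: middle of its brass wire loop.
- tray_long (a joint): How far the sprung tray under the long wagon is pressed down, m: 0 = up (rest), 0.012 = bottomed on its base board. About 3 N on the wheels starts it down, about 9 N bottoms it; it springs back. Tray 242x106 mm, its floor 34 mm above the bench, rim 10 mm high round the deck (2 mm play); fixed base board 254x118 mm.
- wagon_short: A bystander: a shorter underframe of the same make in its own sprung tray, with three axles (x = +40, 0, -40 mm), deck 146 x 90 mm, all heights as on the long one. Origin under the deck's centre, z up.
- wheel_1: A loose toy wheel (bystander), 36 mm diameter, 14 mm high, flat on the bench; origin under its centre.
- wheel_2: A loose toy wheel (bystander), 42 mm diameter, 14 mm high, flat on the bench; origin under its centre.
- wheel_4: A loose toy wheel (bystander), 32 mm diameter, 14 mm high, flat on the bench; origin under its centre.
- glue_bottle: White glue bottle (bystander), 61 mm wide, 170 mm high, upright; origin under its centre.
- tape_measure: Tape measure (bystander), 34 x 82 x 64 mm; origin under its centre.
- long_axle1 (a joint): Turn of axle 1 of the long wagon (counted from the drawbar end, at x = +80 mm), rad: 0 at the start; grows when the tops of its wheels move from the drawbar end towards the plain end. It turns very easily (about 0.1 N at the rim) and stays where it is left.
- long_axle2 (a joint): Turn of axle 2 of the long wagon (counted from the drawbar end, at x = +40 mm), rad: 0 at the start; grows when the tops of its wheels move from the drawbar end towards the plain end. It turns very easily (about 0.1 N at the rim) and stays where it is left.
- long_axle3 (a joint): Turn of axle 3 of the long wagon (counted from the drawbar end, at x = +0 mm), rad: 0 at the start; grows when the tops of its wheels move from the drawbar end towards the plain end. It turns very easily (about 0.1 N at the rim) and stays where it is left.
- long_axle4 (a joint): Turn of axle 4 of the long wagon (counted from the drawbar end, at x = -40 mm), rad: 0 at the start; grows when the tops of its wheels move from the drawbar end towards the plain end. It turns very easily (about 0.1 N at the rim) and stays where it is left.
- long_axle5 (a joint): Turn of axle 5 of the long wagon (counted from the drawbar end, at x = -80 mm), rad: 0 at the start; grows when the tops of its wheels move from the drawbar end towards the plain end. It turns very easily (about 0.1 N at the rim) and stays where it is left.
- short_axle1 (a joint): Turn of axle 1 of the short wagon (bystander), rad, 0 at the start.
- short_axle2 (a joint): Turn of axle 2 of the short wagon (bystander), rad, 0 at the start.
- short_axle3 (a joint): Turn of axle 3 of the short wagon (bystander), rad, 0 at the start.

How it is judged:
By the outcome, as a careful person would: the job done as asked, in the order asked, and still so for the second after the job is handed in, with the robot touching nothing.
It also fails if it takes over 40 s, if anything falls off the work surface, if the arm or the gripper's body presses on something with over 40 N, if the wrist force passes 120 N, or if a joint passes its speed limit or range.

ROBOT

A 6-joint arm with a two-finger parallel gripper is mounted at the origin on a cart in front of the work surface, level with it; the furniture and walls round the work are solid. World frame = base frame: x ahead of the robot, y to its left, z up, the work surface at z = 0. Lengths are in m, angles in rad, forces in N, time in s.
With the tool pointing down it reaches from about 0.4 to 0.925 m from the base axis. Payload 12.5 kg.
Tool frame: the origin (TCP) lies between the finger pads; the fingertips stand manip.tcp_to_tips ahead of it and the grasp point (between the pads) lies 8 mm behind it (manip.tcp_to_tips is the distance from the TCP to the fingertips, in m); x points along the fingers, z is the direction in which the jaws open and shut, and the axes are right-handed (so a half turn about x gives the same grasp; the last joint's range is limited). The gripper opens to 95 mm and grips with 3 to 60 N. Pads are 20 mm wide; open, the fingers measure 119 mm over their backs; the gripper's body (75 mm by 180 mm) begins 59 mm behind the grasp point.
Start: joints at [1.032, 0.491, 1.559, -0, 1.092, -0.106], TCP at [0.262, 0.567, 0.226] pointing down, gripper open.
Joint ranges: [-3.1, 3.1], [-0.84, 2.19], [0.05, 2.79], [-1.13, 4.28], [0.06, 2.93], [-2.69, 2.69]. Speed limits (rad/s): [2.22, 2.22, 2.79, 3.14, 3.14, 3.14].

INTERFACE

Orientations are given as [roll, pitch, yaw] about the fixed x, y, z axes, in that order (R = Rz(yaw) Ry(pitch) Rx(roll)).
In Python, from bench import manip gives the robot as it stands. The module is installed in compiled form; this text tells all that it offers. Calls block until the motion is done:
- manip.movep(position, orientation): joint-space move of the TCP to a pose.
- manip.line_to(position, frame=None, max_speed=0.15, until_force=None): straight line of the TCP; frame=None keeps the orientation; max_speed is the mean speed in m/s. With until_force (N) it stops when the force on the tool has changed by that much, and returns True; else False.
- manip.move_j(angles): joint-space move.
- manip.command_gripper(opening, force=None): opening from 0.0 (shut) to 1.0 (fully open); force is the grip in N (None keeps the last); returns when the fingers have stopped.
- manip.sleep(seconds).
- manip.ik(position, orientation): joint angles nearest the present ones, or None.
- manip.snapshot(name): name is "scene" or "side" or "wrist"; returns a dict with "img" (420x560x3 uint8, blue, green, red), "fx", "fy", "cx", "cy" (pixels), "k1" (the pictures are not rectified: a ray, as slopes to the right and down, at radius r is drawn at 1 + k1 r^2 times it, then the intrinsics apply), "camera_from_world" (4x4, takes a point from world to camera coordinates); the wrist camera has in their place "tool_from_camera" (4x4, takes a point from camera to tool coordinates, whose origin is the TCP and whose axes are the tool frame's). Camera axes: x right, y down, z forward; pixel columns grow to the right and rows downward; lengths in m; the calibration is good to about 2 mm. A picture is of the moment at which its call begins: read the wrist's pose just before it. There is no depth.
A pose or a line that the arm cannot do raises manip.Unreachable and nothing moves.
- manip.job_done(): hands the job in, once; it reports no verdict.
Trained networks look in a picture, given as the dict that the camera call returned (one of the last four; its "shot" number tells which), for a name from the list of things; names that differ only in an ending like _2 or _b are one class to them, and where a whole thing is asked for, a point or a joint stands for the part that bears it (a point fixed in the world has none). Each returns a list of dicts, best first, with "p" (0 to 1); they miss things now and then, are a little off and sometimes report something else, mostly with a low value. They report only what shows in the picture. A call takes as long as a camera call.
- manip.spot_in(picture, name): "location" ([x, y, z] in m, in the coordinates of the camera as it stood for that picture, good to about 4 mm: the middle of the surface that is visible of it).
Readings, each from a call of its own:
- manip.read_clock(): time.
- manip.read_qpos(): joint angles.
- manip.read_joint_vel(): joint speeds.
- manip.read_tau(): joint torques, N m.
- manip.read_eef_pos(): TCP position.
- manip.read_tcp_rot(): TCP orientation.
- manip.read_force(): force on the tool from outside, world axes, zero at the start.
- manip.read_torque(): the same for the moment, N m.
- manip.read_gripper_width(): opening from 0.0 (shut) to 1.0 (fully open).
Only numpy, scipy, OpenCV 4.12 (cv2) and the standard library are available. Lean on these libraries where they do the work, as an engineer would, in place of code of your own. Each camera call takes 0.05 s, during which the arm holds its last target.

## Working session

There is one attempt and no reset: what is moved stays moved. The work goes in short steps, each a Python script; the robot and the scene stay as the last script left them, time stands still between calls to the robot, and variables do not carry over. Pictures are saved under pics/ and viewed, and the job is handed in when it is done.

```bash
mkdir -p pics; python3 - <<'E'
from bench import manip
import cv2,numpy as np
print(manip.read_clock(),manip.tcp_to_tips,manip.read_tcp_rot(),manip.read_eef_pos())
for n in ("scene","side"):
    s=manip.snapshot(n); cv2.imwrite(f"pics/{n}0.png",s["img"])
    T=np.linalg.inv(s["camera_from_world"])
    np.savez(f"{n}0.npz",T=s["camera_from_world"],k=[s[q] for q in("fx","fy","cx","cy","k1")])
    for o in("wagon_long","long_drawbar","wagon_short","glue_bottle","tape_measure"):
        for d in manip.spot_in(s,o)[:2]:
            print(n,o,round(d["p"],2),(T@np.r_[d["location"],1])[:3].round(4))
print(manip.read_clock())
E
```

```text
0.0 0.011 [ 3.03087954  1.56967848 -2.11424966] [0.26197088 0.56719159 0.22505181]
scene wagon_long 0.64 [0.5553 0.2167 0.0711]
scene wagon_long 0.38 [0.5331 0.2733 0.0736]
scene long_drawbar 0.86 [0.5513 0.2153 0.0704]
scene wagon_short 0.69 [ 0.5944 -0.1968  0.0705]
scene wagon_short 0.36 [0.5517 0.2156 0.0686]
scene glue_bottle 0.96 [ 0.6775 -0.432   0.0883]
scene tape_measure 0.61 [0.3739 0.3833 0.0463]
scene tape_measure 0.34 [ 0.4614 -0.0047  0.011 ]
side wagon_long 0.75 [0.5585 0.2716 0.0697]
side wagon_long 0.21 [ 0.5764 -0.2186  0.0751]
side long_drawbar 0.94 [0.5612 0.2776 0.0728]
side glue_bottle 0.69 [ 0.6891 -0.3913  0.0718]
side tape_measure 0.72 [0.3811 0.4266 0.0518]
0.6
```

View pics/scene0.png

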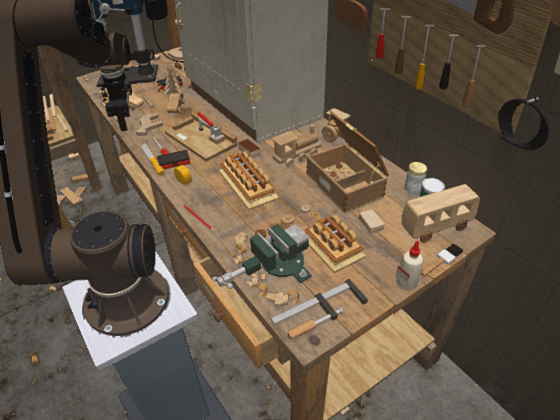

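View pics/side0.png

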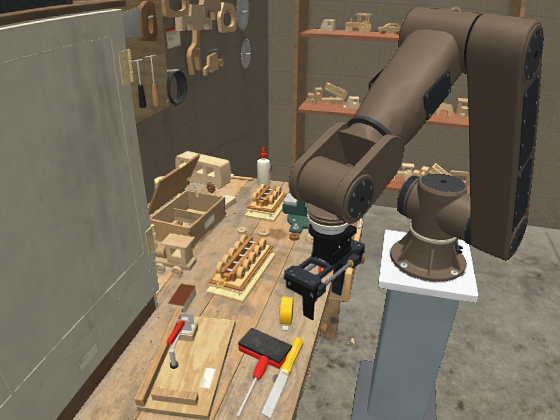

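```bash
cat > h.py <<'E'
import numpy as np,cv2
def ray2(px,k,T,z):
    fx,fy,cx,cy,k1=k
    d=np.array([(px[0]-cx)/fx,(px[1]-cy)/fy]); u=d.copy()
    for _ in range(20): u=d/(1+k1*(u@u))
    W=np.linalg.inv(T); r=W[:3,:3]@np.r_[u,1]; o=W[:3,3]
    return o+r*(z-o[2])/r[2]
E
python3 - <<'E'
import cv2,numpy as np
from h import ray2
a=cv2.imread("pics/scene0.png")[130:220,200:300];b=cv2.imread("pics/side0.png")[220:310,195:295]
cv2.imwrite("pics/z0.png",np.hstack([cv2.resize(x,(400,360),interpolation=cv2.INTER_CUBIC) for x in(a,b)]))
f=np.load("scene0.npz"); print(ray2((258,138),f["k"],f["T"],0),np.linalg.inv(f["T"])[:3,3])
f=np.load("side0.npz"); print(ray2((155,310),f["k"],f["T"],0),np.linalg.inv(f["T"])[:3,3])
E
```

```text
[0.76146012 0.48070917 0.        ] [-0.06900358 -0.91405895  1.03475617]
[0.74013399 0.47023819 0.        ] [0.17061213 1.2691002  0.81625667]
```

View pics/z0.png

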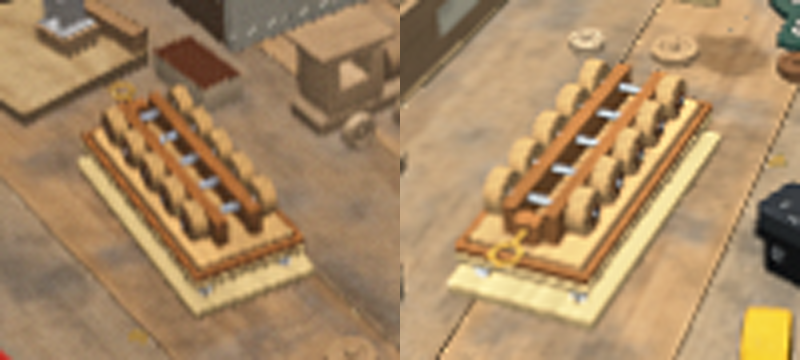

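```bash
cat >> h.py <<'E'
from scipy.spatial.transform import Rotation as Ro
def rpy(ang):  # tool down, tool z (jaw) axis horizontal at angle ang
    x=np.array([0,0,-1.]); z=np.array([np.cos(ang),np.sin(ang),0]); y=np.cross(z,x)
    return Ro.from_matrix(np.c_[x,y,z]).as_euler("xyz")
E
python3 - <<'E'
from bench import manip
from h import *
for n,p in(("scene",(230.5,152.5)),("side",(221.2,282.5))):
    f=np.load(n+"0.npz"); print(n,ray2(p,f["k"],f["T"],0.064))
R=Ro.from_euler("xyz",manip.read_tcp_rot()).as_matrix(); print(R.round(2))
a0=np.arctan2(R[1,2],R[0,2]); print(a0)
manip.command_gripper(0.0,5)
manip.movep([0.53,0.25,0.33],rpy(np.pi if abs(a0)>1.57 else 0))
print(manip.read_qpos(),manip.read_clock())
W=np.eye(4);W[:3,:3]=Ro.from_euler("xyz",manip.read_tcp_rot()).as_matrix();W[:3,3]=manip.read_eef_pos()
s=manip.snapshot("wrist");cv2.imwrite("pics/w1.png",s["img"])
W=W@s["tool_from_camera"];np.savez("w1.npz",T=np.linalg.inv(W),k=[s[q] for q in("fx","fy","cx","cy","k1")])
for o in("wagon_long","long_drawbar"):
    for d in manip.spot_in(s,o)[:2]: print(o,round(d["p"],2),(W@np.r_[d["location"],1])[:3].round(4))
print(W.round(2),manip.read_force())
E
```

```text
scene [0.57304642 0.37187144 0.064     ]
side [0.57437089 0.3765866  0.064     ]
[[ 0.   -0.91  0.42]
 [ 0.    0.42  0.91]
 [-1.    0.    0.  ]]
1.1379825026574424
[3.29479966e-01 3.48457742e-01 1.50925708e+00 1.86965044e-04
 1.28437303e+00 3.27779249e-01] 3.6833
wagon_long 0.72 [0.5619 0.2619 0.072 ]
long_drawbar 0.96 [0.5638 0.2614 0.0687]
[[ 1.    0.    0.    0.53]
 [ 0.   -0.96 -0.3   0.34]
 [-0.    0.3  -0.96  0.49]
 [ 0.    0.    0.    1.  ]] [0.51140715 0.05192235 0.71667511]<sys>:0: UserWarning: Gimbal lock detected. Setting third angle to zero since it is not possible to uniquely determine all angles.
```

View pics/w1.png

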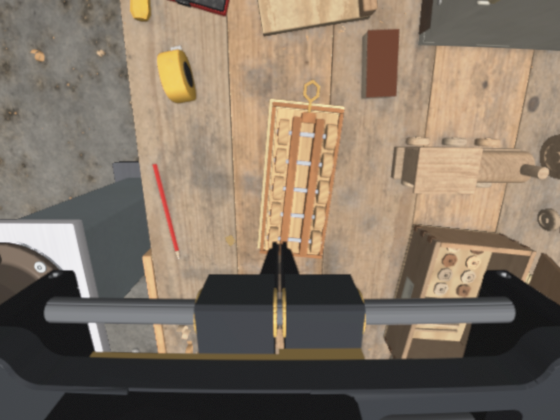

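```bash
python3 - <<'E'
import cv2
a=cv2.imread("pics/w1.png")[75:260,230:370]
cv2.imwrite("pics/z1.png",cv2.resize(a,None,fx=3.2,fy=3.2,interpolation=cv2.INTER_CUBIC))
E
```

```text
(no output)
```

View pics/z1.png

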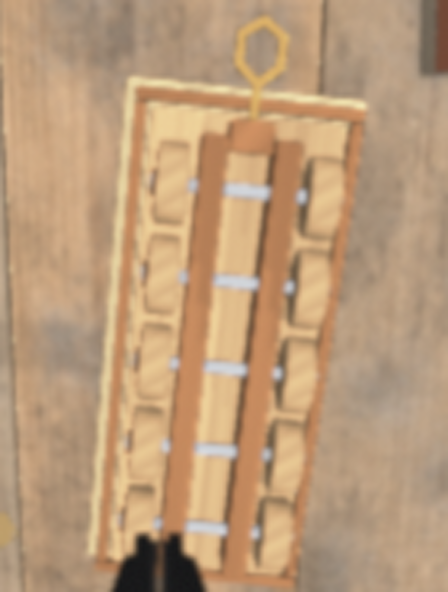

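```bash
python3 - <<'E'
from h import *
f=np.load("w1.npz"); P=[]
for z in [(247,191),(237,283),(225,369),(214,451),(205,528)]:
    P.append(ray2((230+z[0]/3.2,75+z[1]/3.2),f["k"],f["T"],0.068)); print(P[-1].round(4))
P=np.array(P); X=np.array([80,40,0,-40,-80])/1e3
d=(X@P)[:2]/(X@X); print("axis/scale",d,np.hypot(*d),np.degrees(np.arctan2(d[1],d[0])),"c",P.mean(0))
print("loop",ray2((230+262/3.2,75+50/3.2),f["k"],f["T"],0.064))
# wheel outlines
for z in [(172,181),(323,197),(139,510),(277,535)]:print(ray2((230+z[0]/3.2,75+z[1]/3.2),f["k"],f["T"],0.083).round(4))
E
```

```text
[0.5683 0.3201 0.068 ]
[0.5649 0.2799 0.068 ]
[0.5603 0.2403 0.068 ]
[0.556  0.2004 0.068 ]
[0.5524 0.161  0.068 ]
axis/scale [0.10165375 0.99459641] 0.9997777253570551 84.16428969173054 c [0.56037812 0.24034116 0.068     ]
loop [0.57347385 0.37845638 0.064     ]
[0.5352 0.3248 0.083 ]
[0.5991 0.3184 0.083 ]
[0.5206 0.1763 0.083 ]
[0.5856 0.1637 0.083 ]
```

```bash
cat >> h.py <<'E'
C=np.array([0.5604,0.2403]);th=np.radians(84.16)
ux=np.array([np.cos(th),np.sin(th)]);uy=np.array([-ux[1],ux[0]])
def at(x,z,y=0.033): return list(C+ux*x+uy*y)+[z]
E
python3 -W ignore - <<'E'
from bench import manip
from h import *
manip.movep(at(0.08,0.125),rpy(th-np.pi/2))
print(manip.read_eef_pos(),at(0.08,0.125),manip.read_gripper_width(),manip.read_clock(),manip.read_force())
manip.sleep(0.2);print(manip.read_force())
r=manip.line_to(at(0.08,0.0945),max_speed=0.03,until_force=1.2)
print(r,manip.read_eef_pos(),manip.read_force(),manip.read_clock())
manip.line_to(at(0.08,0.105),max_speed=0.1)
print(manip.read_force(),manip.read_clock())
E
```

```text
[0.53636038 0.32341952 0.12620181] [np.float64(0.5357113392000297), np.float64(0.3232425706612956), 0.125] 0.004035822189454347 4.7083 [-0.44760624 -0.39953929  0.24065255]
[ 0.76641541 -0.9619569   0.21479582]
True [0.53551473 0.32312859 0.09633261] [0.78471592 0.29262683 2.97440646] 5.775
[ 0.98099576 -0.07823274  0.62045345] 6.025
```

```bash
python3 -W ignore - <<'E'
from bench import manip
from h import *
manip.line_to(at(0.118,0.105),max_speed=0.1)
manip.line_to(at(0.118,0.0955),max_speed=0.05)
manip.sleep(0.1);print(manip.read_force(),manip.read_eef_pos())
for x in(0.08,0.04,0,-0.04,-0.08,-0.12):
    manip.line_to(at(x,0.0955),max_speed=0.08)
    print(x,manip.read_force().round(2),np.round(np.array(manip.read_eef_pos())-at(x,0.0955),4),manip.read_clock())
manip.line_to(at(-0.12,0.15),max_speed=0.15)
manip.movep([0.53,0.25,0.33],rpy(0))
s=manip.snapshot("wrist");cv2.imwrite("pics/w2.png",s["img"])
a=s["img"][75:260,230:370]
cv2.imwrite("pics/z2.png",np.hstack([cv2.resize(cv2.imread("pics/w1.png")[75:260,230:370],None,fx=2.8,fy=2.8,interpolation=cv2.INTER_CUBIC),cv2.resize(a,None,fx=2.8,fy=2.8,interpolation=cv2.INTER_CUBIC)]))
print(manip.read_clock())
E
```

```text
[-0.24124665 -0.09281925 -0.13563406] [0.53968529 0.36085756 0.09550002]
0.08 [-2.15  0.81  3.43] [ 0.     -0.0002  0.0003] 7.625
0.04 [0.98 0.29 1.94] [ 0.0001 -0.0002  0.0001] 8.275
0 [ 1.3  -0.24  3.26] [ 0.     -0.0002  0.0001] 8.925
-0.04 [-0.11  0.04  4.42] [-0.     -0.0002  0.0001] 9.575
-0.08 [ 0.68 -0.13  3.58] [-0.     -0.0003  0.0001] 10.225
-0.12 [-0.46  0.69  0.28] [-0.     -0.0002 -0.    ] 10.875
12.325
```

View pics/z2.png

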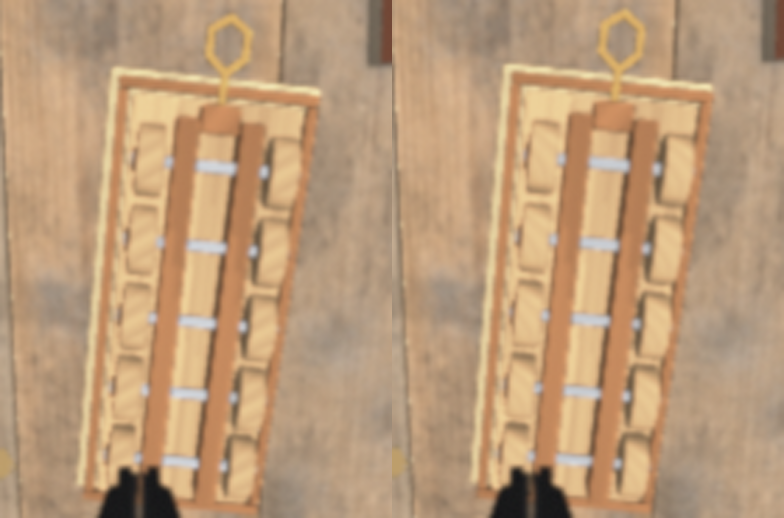

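```bash
python3 - <<'E'
import cv2,numpy as np
a=cv2.imread("pics/w1.png");b=cv2.imread("pics/w2.png")
def c(i,x0,x1): return cv2.resize(i[115:260,x0:x1],None,fx=4.1,fy=4.1,interpolation=cv2.INTER_CUBIC)
o=np.hstack([c(a,262,294),c(b,262,294),c(a,306,342),c(b,306,342)])
o=cv2.convertScaleAbs(o,alpha=1.8,beta=-120);cv2.imwrite("pics/z3.png",o);print(o.shape)
E
```

```text
(594, 558, 3)
```

View pics/z3.png

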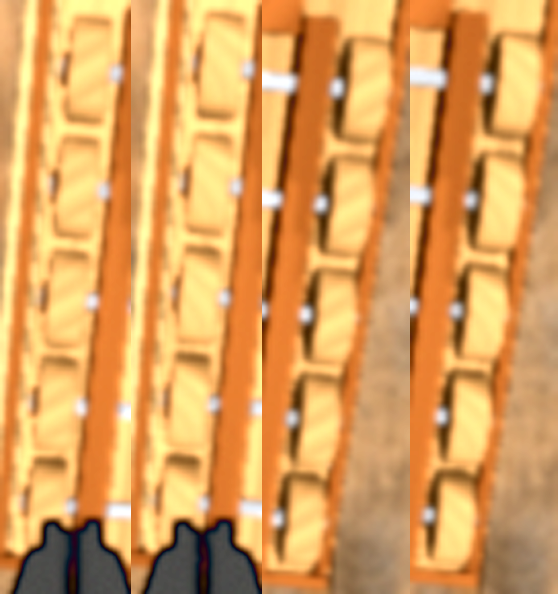

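```bash
python3 - <<'E'
from bench import manip
manip.sleep(0.3);print(manip.read_force(),manip.read_joint_vel().round(3));manip.job_done();print(manip.read_clock())
E
```

```text
[-0.65572131 -0.50141358 -0.2058511 ] [ 0.005 -0.004 -0.003  0.001  0.002 -0.001]
the job is handed in; nothing more can be done
the job is handed in; nothing more can be done
```

I stroked the near row of the long wagon's wheels once with closed fingertips, from the brass loop to the plain end, and handed the job in. Before the stroke I touched wheel 1 lightly from above to check the height. It was within 1 mm of the given dimensions.

- **Force:** the vertical readings at the five wheel tops were 3.4, 1.9, 3.3, 4.4 and 3.6 N, against about 0.1 N needed to turn an axle and about 9 N to bottom the tray. The fingertips ran about 1.5 mm below the nominal wheel tops, against 12 mm of tray travel. I read the force only at the wheel tops, not continuously.
- **Turning:** in wrist pictures taken before and after, the grain appears changed on the wheels of all five axles. This is only a visual check, as the turn angles can't be read and the pictures don't show the direction.
- **Wagon and surroundings:** the after picture shows the wagon still in its tray in the same place. I did not re-photograph the short wagon or the other things on the bench, but the hand passed well clear of them.
- **Finish:** the hand ended about 0.25 m above the wheels with no contact force beyond sensor noise. The clock read about 12.3 s just before hand-in, against the 40 s limit.

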